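Close up a six-jar carton load in the collating frame

TASK

Six yellow-lidded jars make one carton load: five stand in the blue collating frame, the sixth stands outside its open end. Slide the sixth along the table into the gap so that it closes up the loose near row and stands wholly inside the frame, then push the red hinged gate fully shut behind it. Only push gently with the fingers: grip, lift or tip nothing, take no jar out of the frame, and leave the silver-lidded jar and everything else where it stands.

Things in the scene. Friction and masses are not known exactly. Their poses are not given: they have to be found in the camera images.
- frame: Collating frame, fixed to the table: a low U of blue-painted flat bar, walls 27 mm high, 4 mm thick, no floor (jars stand on the table). Origin on the table at the centre of its clear inside, 150 mm along its x by 220 mm along its y, for two rows of three jars. Inner faces: solid end stop at y = +110 mm, far wall x = +75, near wall x = -75 (its last 25 mm flare outward). Open mouth at y = -110 mm.
- frame_gap (a point): Where the sixth jar belongs, on the table: in the near row just inside the mouth, at the frame's x = -37, y = -72 mm. The point's axes are the frame's: a jar slides in along +y. The near row is about 75 mm wide here, between the near wall and the far row's jars. The two jars already in this row stand up to 25 mm too near the mouth in all; the sixth slides them on to the end stop.
- gate_pin (a point): The gate's vertical hinge pin, on the table at the far corner of the mouth (frame's x = +84, y = -114 mm; the point's axes are the frame's). With the gate at angle a the handle is at this point's x = -172 cos(a), y = -172 sin(a) mm. Small suction feet stick out up to 41 mm round the outside of the frame's walls, 24 mm high.
- gate (a joint): The frame's red gate, rad: 0 = fully shut across the mouth, against its stop; 1.57 = standing straight out from the mouth; 1.9 = widest. Bar 4 mm thick, 4 to 28 mm above the table; shut, its inner face is at the frame's y = -112 mm. It turns stiffly (about 0.4 N at the handle) and stays where it is left.
- gate_handle (a point): Upright round handle post at the free end of the gate: black grip 17 to 19 mm thick from 52 to 82 mm above the table, on a 12 mm steel post. This point is on its axis, 60 mm above the table and 172 mm from the hinge pin.
- jar_sixth: The sixth jar, the one yellow-lidded jar that stands on its own outside the mouth of the frame, free to slide: jar with a yellow screw lid and brown pickles (about 71 mm across at the lid, 68 mm at the body, 99 mm tall, about 0.34 kg); origin at the centre of its underside, z up. Pushed near the lid it tips; below half its height it slides.
- jar_near1: In the frame, near row, by the end stop: jar with a yellow screw lid and brown pickles (about 71 mm across at the lid, 68 mm at the body, 99 mm tall, about 0.34 kg); origin at the centre of its underside, z up.
- jar_near2: In the frame, near row, second, standing loosely with gaps before and behind: jar with a yellow screw lid and brown pickles (about 71 mm across at the lid, 68 mm at the body, 99 mm tall, about 0.34 kg); origin at the centre of its underside, z up.
- jar_stray: The silver-lidded jar of dark pickles that stands elsewhere outside the frame, 69 mm across and 99 mm tall; not part of this load. Origin at the centre of its underside.
- labels: Roll of blank white labels standing on the table outside the frame, 69 mm across, 50 mm high; origin at the centre of its underside.
- jar_far1: In the frame, far row, by the end stop: jar with a yellow screw lid and brown pickles (about 71 mm across at the lid, 68 mm at the body, 99 mm tall, about 0.34 kg); origin at the centre of its underside, z up.
- jar_far2: In the frame, far row, second: jar with a yellow screw lid and brown pickles (about 71 mm across at the lid, 68 mm at the body, 99 mm tall, about 0.34 kg); origin at the centre of its underside, z up.
- jar_far3: In the frame, far row, by the mouth: jar with a yellow screw lid and brown pickles (about 71 mm across at the lid, 68 mm at the body, 99 mm tall, about 0.34 kg); origin at the centre of its underside, z up.
Mind the look-alikes: they are no part of the job. Leave any purple look-alike of the jar_far3 alone.

How it is judged:
By the outcome, as a careful person would: the job done as asked, in the order asked, and still so for the second after the job is handed in, with the robot touching nothing.
It also fails if it takes over 64 s, if anything falls off the work surface, if the arm or the gripper's body presses on something with over 40 N, if the wrist force passes 120 N, or if a joint passes its speed limit or range.

ROBOT

A 6-joint arm with a two-finger parallel gripper is mounted at the origin on a cart in front of the work surface, level with it; the furniture and walls round the work are solid. World frame = base frame: x ahead of the robot, y to its left, z up, the work surface at z = 0. Lengths are in m, angles in rad, forces in N, time in s.
With the tool pointing down it reaches from about 0.25 to 0.775 m from the base axis. Payload 4 kg.
Tool frame: the origin (TCP) lies midway between the tips of the shut fingers; the grasp point (between the pads) lies 19 mm behind it; z points along the fingers, y is the line along which they close (so a half turn about z gives the same grasp; the last joint's range is limited). The gripper opens to 94 mm and grips with 3 to 60 N. Pads are 16 mm wide; open, the fingers measure 119 mm over their backs; the gripper's body (75 mm by 177 mm) begins 78 mm behind the grasp point.
Start: joints at [1.2, 0.087, 1.371, -0, 1.684, -0.103], TCP at [0.146, 0.53, 0.206] pointing down, gripper open.
Joint ranges: [-3.1, 3.1], [-0.76, 2.03], [0.27, 2.55], [-1.08, 4.22], [0.17, 2.65], [-2.57, 2.57]. Speed limits (rad/s): [2.79, 2.79, 3.14, 3.14, 3.14, 3.14].

INTERFACE

Orientations are given as a 3x3 rotation matrix whose columns are the frame's x, y, z axes.
In Python, from bench import monitor, capture, get_calibration, order gives the robot as it stands.
- The arm moves only by the tool drive_tool, never from a script. Its argument "plan" is a list of rows, each a list of 5 numbers: the shift along the tool's x, y, z in mm, then the turn about the tool's z in rad, then the opening, from 0 (shut) to 1 (fully open). A call has exactly 5 rows; each row is the pose to reach, as a shift and turn from the pose commanded when the call began, along the tool's axes at that moment; what a row does not reach only later rows make up. A row lasts 1/8 s, in which the tool goes at most 62.5 mm and 10.7 degrees, less where a joint would pass 70% of its speed; a pose out of reach is approached as far as the arm can. A call with a gripper value outside its range is refused whole. The fingers move at their own pace and stop on an object; "squeeze" is the grip in N (left out, the last holds). Time passes only in rows, so rows that repeat a pose let the fingers close, or fill a call up. It gives the time, the measured TCP pose, the force, the opening and the grip force at its end, in the units of the state.
- monitor.observe(): the state, without advancing time (a new reading comes with each control period).
- capture(name): name is "scene" or "top" or "wrist"; returns the picture (384x512x3 uint8, red, green, blue); there is no depth.
- get_calibration(name): a dict with "mtx" (3x3 intrinsics, pixels), "k1" (the pictures are not rectified: a ray, as slopes to the right and down, at radius r is drawn at 1 + k1 r^2 times it, then the intrinsics apply), "world_from_camera" (4x4, takes a point from camera to world coordinates). Camera axes: x right, y down, z forward; pixel columns grow to the right and rows downward; lengths in m; the calibration is good to about 2 mm. A picture is of the moment at which its call begins: read the wrist's pose just before it. get_calibration takes no time and is no camera call; for the wrist camera it gives the pose at the moment of the call.
- order.hand_in(): hands the job in; it is judged then, once.
The state is a dict: "time": time; "q": joint angles; "joint_vel": joint speeds; "effort": joint torques, N m; "tool_pos": TCP position; "tool_rot": TCP orientation; "contact_force": force on the tool from outside, world axes, zero at the start; "torque": the same for the moment, N m; "gripper_width": opening from 0.0 (shut) to 1.0 (fully open); "gripper_force": force on a finger pad.
Only numpy, scipy, OpenCV 4.12 (cv2) and the standard library are available. Lean on these libraries where they do the work, as an engineer would, in place of code of your own. Each camera call takes 0.05 s, during which the arm holds its last target. There are 200 camera calls.

## Working session

There is one attempt and no reset: what is moved stays moved. The work goes in short steps, Python scripts to look and compute and a tool call to move; the robot and the scene stay as the last step left them, time stands still between calls to the robot, and variables do not carry over. Pictures are saved under pics/ and viewed, at most 10 in all, crops included, and the job is handed in when it is done.

Besides the shell and the picture viewer there is one more tool, called after "Call:" as name([rows], argument=value, ...), one row to a line, values as JSON. drive_tool: Moves the arm, as the interface text tells. Its arguments: {"type":"object","properties":{"plan":{"type":"array"},"squeeze":{"type":"number"}},"required":["plan"]}

```bash
mkdir -p pics; cat > h.py <<'E'
import numpy as np, cv2
from bench import monitor, capture, get_calibration, order
def snap(cam,name):
    im=capture(cam); cv2.imwrite(f'pics/{name}.png',im[:,:,::-1]); return im
def ray(cam,u,v,c=None):
    c=c or get_calibration(cam); K=np.array(c['mtx']); T=np.array(c['world_from_camera'])
    p=cv2.undistortPoints(np.array([[[u,v]]],float),K,np.array([c['k1'],0,0,0,0.]) )[0,0]
    return T[:3,3],T[:3,:3]@np.array([p[0],p[1],1])
def at(cam,u,v,z):
    o,d=ray(cam,u,v); return o+d*(z-o[2])/d[2]
def proj(cam,P):
    c=get_calibration(cam); K=np.array(c['mtx']); T=np.linalg.inv(np.array(c['world_from_camera']))
    return cv2.projectPoints(np.atleast_2d(P).astype(float),cv2.Rodrigues(T[:3,:3])[0],T[:3,3],K,np.array([c['k1'],0,0,0,0.]))[0][:,0]
E
python3 - <<'E'
from h import *
a=snap('top','top0'); b=snap('scene','scene0')
s=monitor.observe(); print(s['time'],s['tool_pos'],np.round(s['tool_rot'],3),s['gripper_width'],s['contact_force'])
for c in('top','scene'): k=get_calibration(c); print(np.round(k['world_from_camera'],3),k['mtx'],k['k1'])
E
```

```text
0.1 [0.14536949 0.529946   0.20442549] [[-0.964  0.265 -0.001]
 [ 0.265  0.964 -0.002]
 [ 0.    -0.002 -1.   ]] 0.9966928518268071 [ 0.43031086 -0.73264695 -0.07471394]
[[-2.500e-02 -9.930e-01  1.180e-01  4.090e-01]
 [-1.000e+00  2.500e-02 -4.000e-03 -9.900e-02]
 [ 1.000e-03 -1.180e-01 -9.930e-01  1.091e+00]
 [ 0.000e+00  0.000e+00  0.000e+00  1.000e+00]] [[398.77398845   0.         260.64319293]
 [  0.         398.77398845 181.17996996]
 [  0.           0.           1.        ]] -0.125169568401781
[[-0.872  0.392 -0.294  0.918]
 [ 0.49   0.689 -0.534  0.583]
 [-0.007 -0.61  -0.792  1.062]
 [ 0.     0.     0.     1.   ]] [[452.44736058   0.         255.10947345]
 [  0.         452.44736058 192.32064683]
 [  0.           0.           1.        ]] -0.15642451012617029
```

View pics/top0.png

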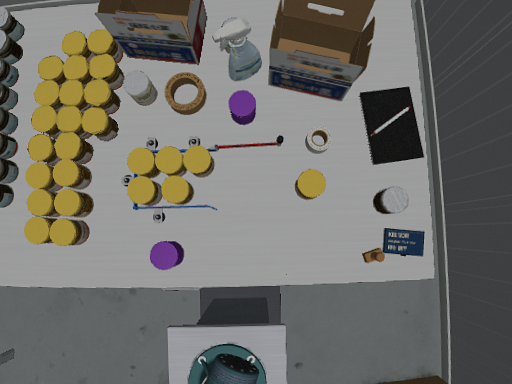

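View pics/scene0.png

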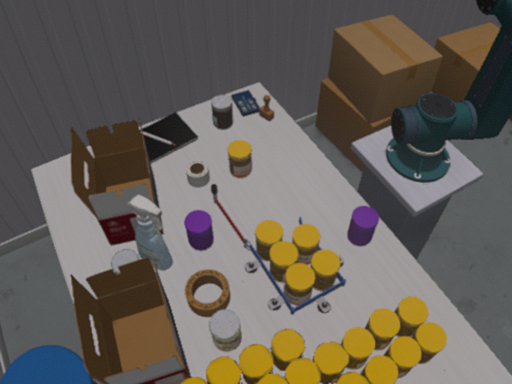

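Top view (up = world +x, right = −y): the frame's mouth opens right at cols ~215, rows 148–210. The sixth jar's lid is at (311,183), the gate handle at (280,139), labels at (318,140) and the silver jar at (391,200). The near-row lids are at (142,190) and (176,190). The purple jars are decoys. Next I'll measure these.

```bash
python3 - <<'E'
from h import *
im=cv2.imread('pics/top0.png'); hsv=cv2.cvtColor(im,cv2.COLOR_BGR2HSV)
m=cv2.inRange(hsv,(18,120,100),(32,255,255)); m[:, :122]=0
d=cv2.distanceTransform(m,cv2.DIST_L2,5)
# lids: separated via eroded components
n,l,st,c=cv2.connectedComponentsWithStats((d>7).astype(np.uint8))
for i in range(1,n):
    P=at('top',*c[i],.099); print('lid',np.round(c[i],1),st[i,4],np.round(P*1000,1))
b=cv2.inRange(hsv,(100,120,60),(125,255,255)); b[:, :122]=0;b[:130]=0;b[225:]=0; b[:,230:]=0
ys,xs=np.where(b>0)
for r0,r1 in((143,156),(200,214)):
    s=(ys>=r0)&(ys<r1)
    f=cv2.fitLine(np.c_[xs,ys][s].astype(np.float32),cv2.DIST_HUBER,0,.01,.01).ravel(); print(f,xs[s].min(),xs[s].max())
s=(ys>155)&(ys<203)&(xs<140); print('end',np.c_[xs,ys][s].mean(0),s.sum())
g=cv2.resize(im[125:225,115:345],None,fx=3.4,fy=3.4,interpolation=cv2.INTER_CUBIC); cv2.imwrite('pics/c1.png',g)
for p in [(280,139),]: print('handle',at('top',*p,.082))
E
```

```text
lid [168.5 159.7] 148 [587.3 128.7  99. ]
lid [196.5 159.2] 153 [586.6  57.2  99. ]
lid [140.7 160.8] 135 [586.6 200.8  99. ]
lid [311.1 183.1] 150 [ 518.6 -230.1   99. ]
lid [140.8 189.8] 142 [512.3 199.7  99. ]
lid [174.6 189. ] 150 [512.3 113.   99. ]
[ 9.9933589e-01 -3.6439046e-02  1.8270000e+02  1.5010001e+02] 152 215
[ 9.9984026e-01 -1.7874805e-02  1.6480000e+02  2.0670000e+02] 133 214
end [134.5 175. ] 6
handle [ 0.63715958 -0.15653709  0.082     ]
```

View pics/c1.png

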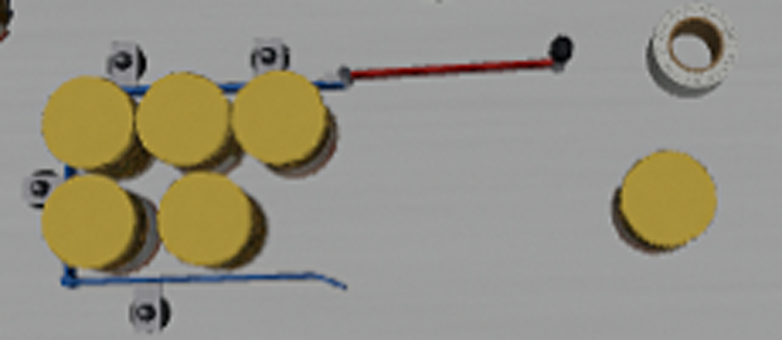

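```bash
python3 - <<'E'
from h import *
def c(u,v): return 115+u/3.4-.35,125+v/3.4-.35
for n,u,v,z in [('near wall L',80,281,.027),('near wall R',305,276,.027),('far wall a',130,91,.027),('far wall b',330,85,.027),('endnear corner',69,281,.027),('endmid',69,171,.027),('flaretip',346,288,.027),('farR tip',346,84,.027),('pin',345,75,.03),('handle',561,50,.082),('gate mid',450,70,.028),('handle base',556,66,.03),('labels',694,46,.05),('nearL bottom?',69,285,.0)]:
    print(n,np.round(at('top',*c(u,v),z)*1000,1))
b=np.array([549.5,126.5,0])
for n,p in [('corner near/end',(-75,110,27)),('flare st',(-75,-85,27)),('far mouth',(75,-110,27)),('pin',(84,-114,30)),('gap lid',(-37,-72,99))]:
    q=proj('top',(b+p)/1000)[0]; print(n,(q+.35-[115,125])*3.4)
im=cv2.cvtColor(cv2.imread('pics/scene0.png'),cv2.COLOR_BGR2HSV); m=cv2.inRange(im,(18,120,100),(32,255,255)); 
d=cv2.distanceTransform(m,cv2.DIST_L2,5); k,l,st,ce=cv2.connectedComponentsWithStats((d>6).astype(np.uint8))
for i in range(1,k):
    if ce[i][1]<300: print(ce[i].round(1),st[i,4],np.round(at('scene',*ce[i],.095)*1000,1))
E
```

```text
near wall L [472.4 228.2  27. ]
near wall R [472.5  48.2  27. ]
far wall a [624.6 188.9  27. ]
far wall b [624.8  26.9  27. ]
endnear corner [472.6 237.1  27. ]
endmid [560.8 238.1  27. ]
flaretip [462.4  15.9  27. ]
farR tip [625.3  14.   27. ]
pin [632.   14.4  30. ]
handle [ 636.2 -155.6   82. ]
gate mid [634.3 -69.4  28. ]
handle base [ 635.  -154.1   30. ]
labels [ 644.4 -262.2   50. ]
nearL bottom? [471.  245.7   0. ]
corner near/end [ 69.80471661 278.60823478]
flare st [313.41085986 273.32982175]
far mouth [342.91809261  85.02422287]
pin [347.39472773  73.08569575]
gap lid [282.41126468 216.49114112]
[239.  149.4] 67 [ 522.8 -230.4   95. ]
[269.1 232.5] 170 [591.2  59.6  95. ]
[305.9 236.1] 162 [516.2 114.7  95. ]
[283.3 253.3] 221 [591.6 128.9  95. ]
[325.1 262.4] 205 [516.8 201.   95. ]
[299.6 276.1] 249 [590.4 201.4  95. ]
```

The frame is aligned with the world axes to about 0.1°, with its origin near (548.6, 126.5) mm. The gap is near (512, 55), the sixth jar is at (519, −230) and the handle is at (636, −156). I'm moving behind the sixth jar, with the finger line along world x.

Call:
drive_tool([
  [-34,-42,0,0.18,0.4],
  [-69,-85,0,0.36,0.4],
  [-103,-127,0,0.54,0.4],
  [-138,-170,0,0.72,0.4],
  [-172,-212,0,0.9,0.4],
])

```text
time: 0.72
tool_pos: [0.2555, 0.2787, 0.205]
tool_rot: [[-0.387, 0.922, -0.0], [0.922, 0.387, -0.0], [-0.0, -0.0, -1.0]]
contact_force: [0.8, -0.7, -0.1]
gripper_width: 0.505
gripper_force: 0.0
```

```bash
cat > st.py <<'E'
from h import *
import sys
s=monitor.observe(); R=np.array(s['tool_rot']); p=s['tool_pos']*1000
print(round(s['time'],2),np.round(p,1),'yaw',np.degrees(np.arctan2(R[1,1],R[0,1])).round(2),'F',np.round(s['contact_force'],1),round(s['gripper_width'],2),np.round(s['q'],2))
if len(sys.argv)>3: print('need tool',np.round(R.T@(np.array([float(a) for a in sys.argv[1:4]])-p),1),'turn',np.arctan2(R[1,1],R[0,1]).round(3))
E
python3 st.py 518 -310 150
```

```text
0.72 [255.5 278.7 205. ] yaw 22.78 F [ 0.8 -0.7 -0.1] 0.51 [ 0.68 -0.31  1.73 -0.    1.72  0.28]
need tool [-644.4   14.1   55.2] turn 0.398
```

Call:
drive_tool([
  [-57,1,0,0.17,0.4],
  [-114,2,0,0.33,0.4],
  [-171,4,0,0.4,0.4],
  [-228,5,0,0.4,0.4],
  [-285,6,0,0.4,0.4],
])

```text
time: 1.35
tool_pos: [0.3728, 0.0188, 0.2052]
tool_rot: [[-0.003, 1.0, 0.0], [1.0, 0.003, 0.0], [0.0, 0.0, -1.0]]
contact_force: [0.6, 2.0, 0.1]
gripper_width: 0.397
gripper_force: 0.0
```

```bash
python3 st.py 518 -310 150
```

```text
1.35 [372.8  18.8 205.2] yaw 0.15 F [0.6 2.  0.1] 0.4 [-0.1  -0.32  1.74  0.    1.72 -0.1 ]
need tool [-329.3  144.3   55.2] turn 0.003
```

Call:
drive_tool([
  [-55,24,0,0,0.4],
  [-110,48,0,0,0.4],
  [-165,72,0,0,0.4],
  [-220,96,0,0,0.4],
  [-275,120,0,0,0.4],
])

```text
time: 1.98
tool_pos: [0.4937, -0.2558, 0.2048]
tool_rot: [[-0.003, 1.0, -0.001], [1.0, 0.003, 0.001], [0.001, -0.001, -1.0]]
contact_force: [1.3, 1.2, 0.5]
gripper_width: 0.399
gripper_force: 0.0
```

Call:
drive_tool([
  [-50,22,0,0,0.4],
  [-55,24,20,0,0.4],
  [-55,24,70,0,0.4],
  [-55,24,120,0,0.4],
  [-55,24,145,0,0.4],
])

```text
time: 2.6
tool_pos: [0.5148, -0.3058, 0.0555]
tool_rot: [[-0.004, 1.0, -0.006], [1.0, 0.004, 0.005], [0.005, -0.006, -1.0]]
contact_force: [0.9, 0.2, -0.5]
gripper_width: 0.399
gripper_force: 0.0
```

```bash
python3 st.py 518 -280 40; python3 - <<'E'
from h import *
im=snap('top','top1')
cv2.imwrite('pics/c2.png',cv2.resize(im[115:235,115:415,::-1],None,fx=2.6,fy=2.6,interpolation=cv2.INTER_CUBIC))
E
```

```text
2.6 [ 514.8 -305.8   55.5] yaw 0.22 F [ 0.9  0.2 -0.5] 0.4 [-0.63  0.27  1.46  0.    1.42 -0.63]
need tool [25.7  3.4 15.6] turn 0.004
```

View pics/c2.png

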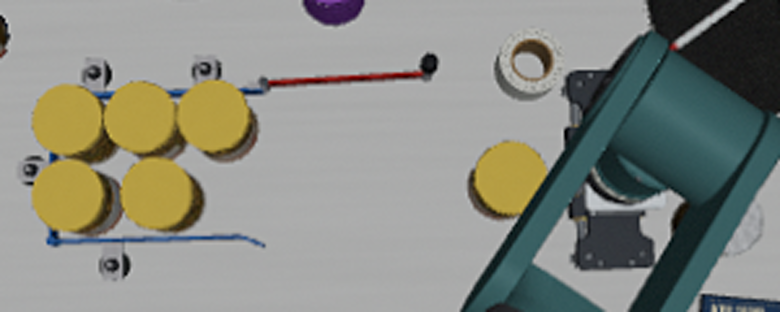

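Everything stands as before, and the gripper is clear behind the sixth jar. I'll lower to z = 40 mm and start a gentle push.

Call:
drive_tool([
  [0,0,15,0.004,0.4],
  [10,0,15,0.004,0.4],
  [25,0,15,0.004,0.4],
  [35,0,15,0.004,0.4],
  [43,0,15,0.004,0.4],
])

```text
time: 3.28
tool_pos: [0.5186, -0.266, 0.047]
tool_rot: [[0.0, 1.0, 0.003], [1.0, -0.0, -0.003], [-0.003, 0.003, -1.0]]
contact_force: [1.5, -2.4, 1.8]
gripper_width: 0.401
gripper_force: 1.2
```

Call:
drive_tool([
  [6,0,0,0,0.4],
  [14,0,0,0,0.4],
  [22,0,0,0,0.4],
  [30,0,0,0,0.4],
  [36,0,0,0,0.4],
])

```text
time: 3.9
tool_pos: [0.5173, -0.2295, 0.0454]
tool_rot: [[0.001, 1.0, -0.0], [1.0, -0.001, -0.0], [-0.0, -0.0, -1.0]]
contact_force: [-0.3, -3.5, 3.7]
gripper_width: 0.401
gripper_force: 1.8
```

```bash
cat > lids.py <<'E'
from h import *
def lids(name):
    im=snap('top',name); m=cv2.inRange(cv2.cvtColor(im,cv2.COLOR_RGB2HSV),(18,120,100),(32,255,255)); m[:,:122]=0
    d=cv2.distanceTransform(m,cv2.DIST_L2,5); n,l,st,c=cv2.connectedComponentsWithStats((d>7).astype(np.uint8))
    for i in range(1,n): print('lid',st[i,4],np.round(at('top',*c[i],.099)[:2]*1000,1))
    s=snap('scene',name+'s'); m=cv2.inRange(cv2.cvtColor(s,cv2.COLOR_RGB2HSV),(18,120,100),(32,255,255))
    d=cv2.distanceTransform(m,cv2.DIST_L2,5); n,l,st,c=cv2.connectedComponentsWithStats((d>6).astype(np.uint8))
    for i in range(1,n):
        P=at('scene',*c[i],.095)*1000
        if P[1]<235 and 450<P[0]<650: print('scene lid-x4',st[i,4],np.round(P[:2]-[4,1],1))
import sys
lids(sys.argv[1])
E
python3 st.py 514 49 40; python3 lids.py l1
```

```text
3.9 [ 517.3 -229.5   45.4] yaw -0.05 F [-0.3 -3.5  3.7] 0.4 [-0.52  0.21  1.56 -0.    1.38 -0.52]
need tool [278.5  -3.6   5.4] turn -0.001
lid 152 [587.1 128.3]
lid 154 [586.5  57.3]
lid 135 [586.6 200.8]
lid 143 [512.2 199.4]
lid 151 [512.2 112.9]
scene lid-x4 81 [ 514.9 -192. ]
scene lid-x4 172 [587.3  58.7]
scene lid-x4 164 [512.3 113.8]
scene lid-x4 234 [587.7 127.7]
scene lid-x4 209 [513.2 200.2]
scene lid-x4 258 [586.7 200.4]
```

```bash
python3 st.py; python3 - <<'E'
from h import *
im=cv2.imread('pics/l1s.png'); cv2.imwrite('pics/c3.png',cv2.resize(im[110:290,170:370],None,fx=3.3,fy=3.3,interpolation=cv2.INTER_CUBIC))
E
```

```text
4.0 [ 517.3 -228.9   45.2] yaw -0.01 F [ 0.8 -2.1  0.4] 0.4 [-0.52  0.21  1.56  0.    1.38 -0.52]
```

View pics/c3.png

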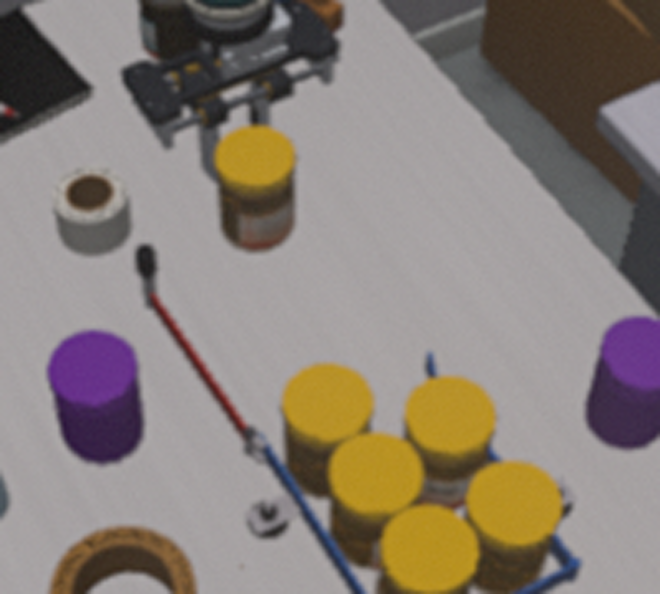

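The sixth jar stands upright, cradled by both fingers. I'll back off, lower to about 33 mm and push on.

Call:
drive_tool([
  [-12,0,0,0,0.4],
  [-14,0,6,0,0.4],
  [-14,0,12,0,0.4],
  [-10,0,12,0,0.4],
  [-4,0,12,0,0.4],
])

```text
time: 4.62
tool_pos: [0.5174, -0.2334, 0.0332]
tool_rot: [[0.001, 1.0, -0.0], [1.0, -0.001, 0.001], [0.001, -0.0, -1.0]]
contact_force: [0.3, -0.0, 0.8]
gripper_width: 0.403
gripper_force: 0.0
```

Call:
drive_tool([
  [4,0,0,0,0.4],
  [10,0,0,0,0.4],
  [18,0,0,0,0.4],
  [26,0,0,0,0.4],
  [34,0,0,0,0.4],
])

```text
time: 5.25
tool_pos: [0.5178, -0.1996, 0.0339]
tool_rot: [[0.001, 1.0, 0.001], [1.0, -0.001, -0.001], [-0.001, 0.001, -1.0]]
contact_force: [0.4, -2.4, 1.8]
gripper_width: 0.399
gripper_force: 1.5
```

Call:
drive_tool([
  [8,0,0,0,0.4],
  [16,0,0,0,0.4],
  [24,-1,0,0,0.4],
  [32,-1,0,0,0.4],
  [40,-1,0,0,0.4],
])

```text
time: 5.88
tool_pos: [0.5165, -0.1594, 0.0335]
tool_rot: [[0.001, 1.0, -0.0], [1.0, -0.001, 0.0], [0.0, -0.0, -1.0]]
contact_force: [0.0, -3.1, 2.8]
gripper_width: 0.398
gripper_force: 1.7
```

Call:
drive_tool([
  [8,0,0,0,0.4],
  [16,0,0,0,0.4],
  [24,-1,0,0,0.4],
  [32,-1,0,0,0.4],
  [38,-1,0,0,0.4],
])

```text
time: 6.5
tool_pos: [0.5154, -0.1213, 0.0334]
tool_rot: [[0.001, 1.0, -0.0], [1.0, -0.001, 0.0], [0.0, -0.0, -1.0]]
contact_force: [0.1, -3.3, 2.5]
gripper_width: 0.398
gripper_force: 1.7
```

```bash
python3 lids.py l2; python3 st.py 514 49 33
```

```text
lid 151 [587.2 128.4]
lid 154 [586.5  57.3]
lid 135 [586.6 200.8]
lid 143 [512.2 199.4]
lid 151 [512.2 112.9]
scene lid-x4 113 [513.3 -84. ]
scene lid-x4 173 [587.4  58.8]
scene lid-x4 164 [512.3 113.8]
scene lid-x4 235 [587.8 127.8]
scene lid-x4 213 [513.4 200.5]
scene lid-x4 265 [586.8 200.5]
6.6 [ 515.4 -120.8   33.1] yaw -0.01 F [ 1.1 -1.6  0.4] 0.4 [-0.34  0.14  1.66  0.    1.34 -0.34]
need tool [169.8  -1.4   0.3] turn -0.0
```

Call:
drive_tool([
  [8,0,0,0,0.4],
  [16,0,0,0,0.4],
  [24,0,0,0,0.4],
  [32,-1,0,0,0.4],
  [40,-1,0,0,0.4],
])

```text
time: 7.22
tool_pos: [0.5143, -0.0812, 0.0332]
tool_rot: [[0.001, 1.0, -0.001], [1.0, -0.001, 0.0], [0.0, -0.001, -1.0]]
contact_force: [0.1, -2.0, 0.2]
gripper_width: 0.397
gripper_force: 1.3
```

Call:
drive_tool([
  [8,0,0,0,0.4],
  [16,0,0,0,0.4],
  [24,0,0,0,0.4],
  [32,0,0,0,0.4],
  [38,0,0,0,0.4],
])

```text
time: 7.85
tool_pos: [0.5146, -0.0433, 0.0334]
tool_rot: [[0.001, 1.0, -0.0], [1.0, -0.001, 0.0], [0.0, -0.0, -1.0]]
contact_force: [0.1, -1.8, -0.9]
gripper_width: 0.396
gripper_force: 1.0
```

```bash
python3 lids.py l3; python3 st.py 514 20 33
```

```text
lid 151 [587.2 128.4]
lid 135 [586.6 200.8]
lid 143 [512.2 199.4]
lid 133 [512.9 114.7]
scene lid-x4 132 [512.   -4.8]
scene lid-x4 185 [586.5  58.2]
scene lid-x4 166 [512.5 114. ]
scene lid-x4 232 [587.9 128.3]
scene lid-x4 214 [513.4 200.6]
scene lid-x4 266 [586.8 200.4]
7.95 [514.6 -43.   33.4] yaw -0.01 F [-0.5 -0.9 -0.2] 0.4 [-0.19  0.11  1.69  0.    1.34 -0.19]
need tool [63.  -0.6  0.4] turn -0.0
```

Call:
drive_tool([
  [8,0,0,0,0.4],
  [16,0,0,0,0.4],
  [24,0,0,0,0.4],
  [32,0,0,0,0.4],
  [38,0,0,0,0.4],
])

```text
time: 8.57
tool_pos: [0.5147, -0.0053, 0.0335]
tool_rot: [[0.001, 1.0, 0.0], [1.0, -0.001, 0.0], [0.0, 0.0, -1.0]]
contact_force: [0.2, -1.9, 0.9]
gripper_width: 0.399
gripper_force: 1.1
```

Call:
drive_tool([
  [3,0,0,0,0.4],
  [6,0,0,0,0.4],
  [9,0,0,0,0.4],
  [12,0,0,0,0.4],
  [14,0,0,0,0.4],
])

```text
time: 9.2
tool_pos: [0.5147, 0.008, 0.0333]
tool_rot: [[0.001, 1.0, -0.0], [1.0, -0.001, -0.0], [-0.0, -0.0, -1.0]]
contact_force: [-0.3, -2.5, -0.1]
gripper_width: 0.4
gripper_force: 1.5
```

```bash
python3 lids.py l4; python3 st.py 514 20 33
```

```text
lid 135 [586.6 200.8]
lid 143 [512.2 199.4]
scene lid-x4 350 [512.5  84. ]
scene lid-x4 186 [586.2  58.9]
scene lid-x4 247 [587.3 127.2]
scene lid-x4 213 [513.4 200.5]
scene lid-x4 266 [586.9 200.6]
9.3 [514.6   8.2  33.3] yaw -0.06 F [ 0.6 -2.5 -1.1] 0.4 [-0.09  0.11  1.7   0.    1.33 -0.09]
need tool [11.8 -0.6  0.3] turn -0.001
```

Call:
drive_tool([
  [2,0,0,0,0.4],
  [4,0,0,0,0.4],
  [6,0,0,0,0.4],
  [8,0,0,0,0.4],
  [9,0,0,0,0.4],
])

```text
time: 9.93
tool_pos: [0.5147, 0.0172, 0.0334]
tool_rot: [[0.001, 1.0, -0.0], [1.0, -0.001, 0.0], [0.0, -0.0, -1.0]]
contact_force: [-0.4, -3.4, -0.6]
gripper_width: 0.399
gripper_force: 1.6
```

```bash
python3 lids.py l5; python3 st.py 514 20 33; python3 - <<'E'
from h import *
im=cv2.imread('pics/l5s.png'); cv2.imwrite('pics/c4.png',cv2.resize(im[190:310,220:370],None,fx=4.5,fy=4.5,interpolation=cv2.INTER_CUBIC))
E
```

```text
lid 135 [586.6 200.8]
lid 137 [512.2 200.1]
scene lid-x4 363 [512.6  92.8]
scene lid-x4 178 [586.4  59.7]
scene lid-x4 248 [587.2 127.3]
scene lid-x4 215 [513.6 200.3]
scene lid-x4 271 [586.4 200.3]
10.03 [514.7  17.3  33.4] yaw -0.05 F [ 0.8 -2.5 -1.3] 0.4 [-0.08  0.11  1.7   0.    1.33 -0.08]
need tool [ 2.7 -0.7  0.4] turn -0.001
```

View pics/c4.png

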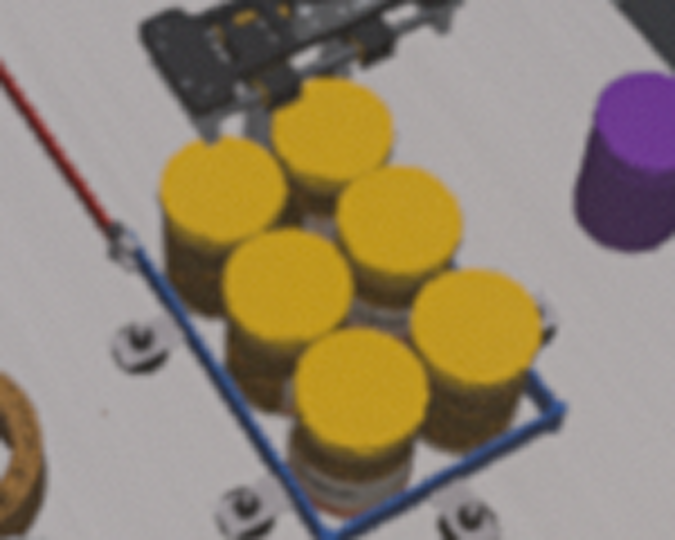

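Call:
drive_tool([
  [1,0,0,0,0.4],
  [2,0,0,0,0.4],
  [3,0,0,0,0.4],
  [3,0,0,0,0.4],
  [3,0,0,0,0.4],
])

```text
time: 10.65
tool_pos: [0.5147, 0.0202, 0.0334]
tool_rot: [[0.001, 1.0, -0.0], [1.0, -0.001, 0.0], [0.0, -0.0, -1.0]]
contact_force: [-0.3, -2.6, -1.2]
gripper_width: 0.398
gripper_force: 1.3
```

```bash
python3 lids.py l6|grep -v 58[67]; python3 st.py 514 20 33
```

```text
lid 124 [512.5 201.5]
scene lid-x4 362 [512.5  96.8]
scene lid-x4 220 [513.6 199.9]
10.75 [514.7  20.2  33.4] yaw -0.06 F [-0.  -2.7 -0.9] 0.4 [-0.07  0.11  1.7   0.    1.33 -0.07]
need tool [-0.2 -0.7  0.4] turn -0.001
```

The sixth jar is in the gap with the row closed up, upright, at about frame y ≈ −69. I'll retreat, raise clear and swing over to the far side of the handle.

Call:
drive_tool([
  [-10,0,0,0,0.4],
  [-40,0,0,0,0.4],
  [-75,0,-10,0,0.3],
  [-85,0,-50,0,0.15],
  [-85,0,-97,0,0.15],
])

```text
time: 11.38
tool_pos: [0.5139, -0.0657, 0.1306]
tool_rot: [[0.003, 1.0, -0.002], [1.0, -0.003, 0.002], [0.002, -0.002, -1.0]]
contact_force: [1.4, 0.5, -0.8]
gripper_width: 0.154
gripper_force: 0.0
```

Call:
drive_tool([
  [-18,25,0,-0.17,0.15],
  [-36,55,0,-0.34,0.15],
  [-54,85,0,-0.51,0.15],
  [-72,115,0,-0.68,0.15],
  [-90,140,0,-0.85,0.15],
])

```text
time: 12.0
tool_pos: [0.6557, -0.1556, 0.1303]
tool_rot: [[-0.754, 0.656, 0.0], [0.656, 0.754, 0.001], [0.001, 0.001, -1.0]]
contact_force: [0.1, -0.2, -0.2]
gripper_width: 0.152
gripper_force: 0.0
```

Call:
drive_tool([
  [0,0,0,-0.17,0.15],
  [0,0,0,-0.34,0.15],
  [0,0,0,-0.51,0.15],
  [0,0,0,-0.68,0.15],
  [0,0,0,-0.72,0.15],
])

```text
time: 12.62
tool_pos: [0.6547, -0.155, 0.1305]
tool_rot: [[-1.0, -0.0, 0.0], [-0.0, 1.0, 0.001], [-0.0, 0.001, -1.0]]
contact_force: [0.6, -0.1, -0.5]
gripper_width: 0.148
gripper_force: 0.0
```

```bash
python3 lids.py l7; python3 st.py 668 -156 62;python3 - <<'E'
from h import *
im=cv2.imread('pics/l7.png'); cv2.imwrite('pics/c5.png',cv2.resize(im[90:225,115:345],None,fx=3.4,fy=3.4,interpolation=cv2.INTER_CUBIC))
E
```

```text
lid 154 [587.  128.3]
lid 154 [586.5  57.3]
lid 137 [586.4 200.6]
lid 159 [512.6  55.1]
lid 144 [512.1 199.3]
lid 156 [512.2 123.7]
scene lid-x4 359 [512.7  94. ]
scene lid-x4 181 [586.7  59.2]
scene lid-x4 246 [587.1 127.2]
scene lid-x4 215 [513.6 200.1]
scene lid-x4 269 [586.2 200.4]
12.72 [ 654.7 -155.1  130.5] yaw 89.89 F [-0.1  0.3  0. ] 0.15 [-0.32  0.38  1.16  0.    1.6  -1.89]
need tool [-13.3  -0.9  68.5] turn 1.569
```

View pics/c5.png

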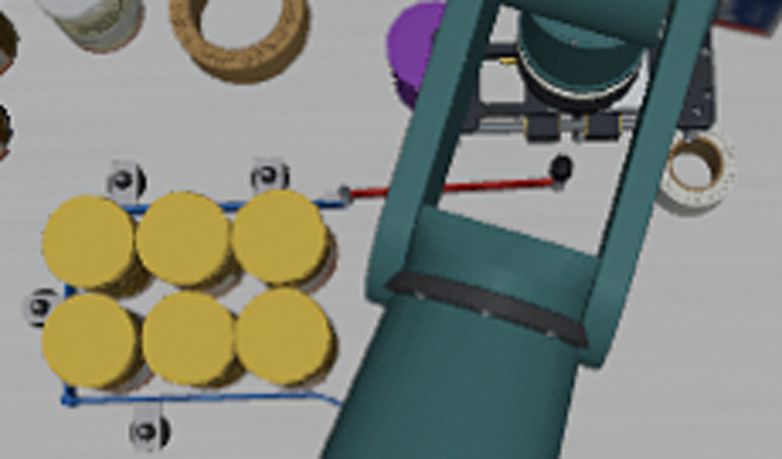

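The row is nearly closed: sixth lid at (512.6, 55.1), near2 at 123.7, near1 at 199.3. About 3–4 mm of gap remains, and the lid is only about 3 mm inside the mouth. I'll go back for a short extra nudge before touching the gate.

Call:
drive_tool([
  [28,19,0,0.17,0.4],
  [56,38,0,0.34,0.4],
  [84,57,0,0.51,0.4],
  [112,76,0,0.68,0.4],
  [140,95,0,0.85,0.4],
])

```text
time: 13.35
tool_pos: [0.5139, -0.0592, 0.1306]
tool_rot: [[-0.654, 0.757, 0.001], [0.757, 0.654, 0.001], [0.0, 0.001, -1.0]]
contact_force: [0.8, -0.7, 0.6]
gripper_width: 0.404
gripper_force: 0.0
```

Call:
drive_tool([
  [0,0,0,0.17,0.4],
  [0,0,10,0.34,0.4],
  [0,0,40,0.51,0.4],
  [0,0,80,0.68,0.4],
  [0,0,97,0.72,0.4],
])

```text
time: 13.98
tool_pos: [0.5131, -0.0593, 0.031]
tool_rot: [[0.004, 1.0, -0.004], [1.0, -0.004, 0.002], [0.002, -0.004, -1.0]]
contact_force: [0.3, 0.3, 0.1]
gripper_width: 0.398
gripper_force: 0.0
```

```bash
python3 st.py 514.5 18 33.5
```

```text
13.97 [513.1 -59.3  31. ] yaw -0.23 F [0.3 0.3 0.1] 0.4 [-0.23  0.12  1.69  0.    1.33 -0.22]
need tool [77.3  1.  -2.4] turn -0.004
```

Call:
drive_tool([
  [20,0,0,0,0.4],
  [40,0,0,0,0.4],
  [58,0,0,0,0.4],
  [68,0,0,0,0.4],
  [74,0,0,0,0.4],
])

```text
time: 14.6
tool_pos: [0.5149, 0.0147, 0.0336]
tool_rot: [[0.001, 1.0, 0.0], [1.0, -0.001, -0.0], [-0.0, 0.0, -1.0]]
contact_force: [-0.5, -0.9, -0.4]
gripper_width: 0.403
gripper_force: 0.0
```

Call:
drive_tool([
  [2,0,0,0,0.4],
  [4,0,0,0,0.4],
  [6,0,0,0,0.4],
  [7,0,0,0,0.4],
  [8,0,0,0,0.4],
])

```text
time: 15.22
tool_pos: [0.5153, 0.0214, 0.0339]
tool_rot: [[0.002, 1.0, 0.001], [1.0, -0.002, -0.001], [-0.001, 0.001, -1.0]]
contact_force: [0.1, -4.5, 1.3]
gripper_width: 0.404
gripper_force: 2.0
```

```bash
python3 st.py 514.5 24 33.5; python3 lids.py l8|grep -v 58[67]
```

```text
15.22 [515.3  21.4  33.9] yaw -0.09 F [ 0.1 -4.5  1.3] 0.4 [-0.07  0.11  1.69 -0.    1.33 -0.07]
need tool [ 2.6 -0.8  0.4] turn -0.002
lid 113 [512.6 202.6]
scene lid-x4 373 [512.7  97.7]
scene lid-x4 218 [513.6 199.7]
```

Force is rising slightly, to 4.5 N. One more gentle 1.5 mm.

Call:
drive_tool([
  [0.5,0,0,0,0.4],
  [1,0,0,0,0.4],
  [1.5,0,0,0,0.4],
  [1.5,0,0,0,0.4],
  [1.5,0,0,0,0.4],
])

```text
time: 15.95
tool_pos: [0.5151, 0.0236, 0.0337]
tool_rot: [[0.001, 1.0, 0.001], [1.0, -0.001, -0.0], [-0.0, 0.001, -1.0]]
contact_force: [-0.0, -5.0, 2.9]
gripper_width: 0.397
gripper_force: 2.5
```

Call:
drive_tool([
  [-10,0,0,0,0.4],
  [-40,0,0,0,0.4],
  [-75,0,-10,0,0.3],
  [-85,0,-50,0,0.15],
  [-85,0,-97,0,0.15],
])

```text
time: 16.58
tool_pos: [0.5133, -0.0611, 0.1293]
tool_rot: [[0.002, 1.0, -0.004], [1.0, -0.002, 0.003], [0.003, -0.004, -1.0]]
contact_force: [-0.2, 0.0, 0.4]
gripper_width: 0.16
gripper_force: 0.0
```

Call:
drive_tool([
  [-18,30,0,-0.17,0.15],
  [-36,60,0,-0.34,0.15],
  [-54,95,0,-0.51,0.15],
  [-72,130,0,-0.68,0.15],
  [-90,155,0,-0.85,0.15],
])

```text
time: 17.2
tool_pos: [0.6705, -0.1509, 0.1288]
tool_rot: [[-0.755, 0.656, -0.002], [0.656, 0.755, 0.003], [0.003, 0.001, -1.0]]
contact_force: [-0.2, 0.0, -0.2]
gripper_width: 0.15
gripper_force: 0.0
```

Call:
drive_tool([
  [0,0,0,-0.17,0.15],
  [0,0,0,-0.34,0.15],
  [0,0,0,-0.51,0.15],
  [0,0,0,-0.68,0.15],
  [0,0,0,-0.72,0.15],
])

```text
time: 17.82
tool_pos: [0.6692, -0.1504, 0.129]
tool_rot: [[-1.0, -0.001, -0.002], [-0.001, 1.0, 0.003], [0.002, 0.003, -1.0]]
contact_force: [-0.0, 0.3, -0.2]
gripper_width: 0.149
gripper_force: 0.0
```

```bash
python3 lids.py l9; python3 st.py 668 -156 62;python3 - <<'E'
from h import *
im=cv2.imread('pics/l9.png'); h=cv2.cvtColor(im,cv2.COLOR_BGR2HSV)
w=h[130:150,265:292]; ys,xs=np.where(w[...,2]<60); print('handle px',xs.mean()+265,ys.mean()+130,len(xs),at('top',xs.mean()+265,ys.mean()+130,.075)*1000)
E
```

```text
lid 154 [587.  128.3]
lid 154 [586.5  57.3]
lid 137 [586.4 200.6]
lid 164 [512.3  59. ]
lid 143 [512.2 199.4]
lid 163 [512.  128.1]
scene lid-x4 367 [512.6  98.2]
scene lid-x4 180 [586.6  59. ]
scene lid-x4 245 [587.2 127.2]
scene lid-x4 220 [513.6 199.7]
scene lid-x4 268 [586.2 200.4]
17.93 [ 669.2 -150.5  129.1] yaw 89.93 F [-0.3 -0.3 -0.2] 0.15 [-0.3   0.42  1.12  0.    1.61 -1.87]
need tool [ 1.1 -5.6 67.1] turn 1.57
handle px 279.6341463414634 139.78048780487805 41 [ 636.69124004 -155.91530459   75.        ]
```

The row is now tight (lids at y = 59, 128 and 199), and the far row is unmoved. Next I descend behind the handle, meet it gently and sweep the gate along its arc.

Call:
drive_tool([
  [0,-7,0,0,0.15],
  [0,-7,20,0,0.15],
  [0,-7,45,0,0.15],
  [0,-7,62,0,0.15],
  [0,-7,67,0,0.15],
])

```text
time: 18.55
tool_pos: [0.6683, -0.158, 0.0606]
tool_rot: [[-1.0, 0.002, -0.004], [0.002, 1.0, 0.002], [0.004, 0.002, -1.0]]
contact_force: [0.1, 0.1, -0.1]
gripper_width: 0.148
gripper_force: 0.0
```

Call:
drive_tool([
  [5,0,0,0,0.15],
  [10,0,0,0,0.15],
  [15,0,0,0,0.15],
  [20,0,0,0,0.15],
  [22,0,0,0,0.15],
])

```text
time: 19.18
tool_pos: [0.6475, -0.1584, 0.064]
tool_rot: [[-1.0, 0.002, 0.001], [0.002, 1.0, -0.0], [-0.001, -0.0, -1.0]]
contact_force: [0.2, 0.1, -0.3]
gripper_width: 0.146
gripper_force: 0.2
```

```bash
python3 st.py 646.7 -158 62
```

```text
19.18 [ 647.5 -158.4   64. ] yaw 89.89 F [ 0.2  0.1 -0.3] 0.15 [-0.33  0.4   1.27  0.    1.47 -1.89]
need tool [0.8 0.4 2. ] turn 1.569
```

Call:
drive_tool([
  [17,0,0,0.1,0.15],
  [34,1,0,0.2,0.15],
  [51,4,0,0.3,0.15],
  [68,8,0,0.4,0.15],
  [84,14.5,0,0.5,0.15],
])

```text
time: 19.8
tool_pos: [0.5634, -0.1434, 0.0636]
tool_rot: [[-0.875, 0.484, 0.001], [0.484, 0.875, 0.001], [-0.001, 0.001, -1.0]]
contact_force: [2.2, 1.3, 0.8]
gripper_width: 0.154
gripper_force: 0.7
```

```bash
python3 st.py; python3 - <<'E'
from h import *
im=snap('scene','g1'); cv2.imwrite('pics/c6.png',cv2.resize(im[100:310,170:370,::-1],None,fx=2.8,fy=2.8,interpolation=cv2.INTER_CUBIC))
E
```

```text
19.8 [ 563.4 -143.4   63.6] yaw 61.05 F [2.2 1.3 0.8] 0.15 [-0.35  0.22  1.5   0.    1.42 -1.41]
```

View pics/c6.png

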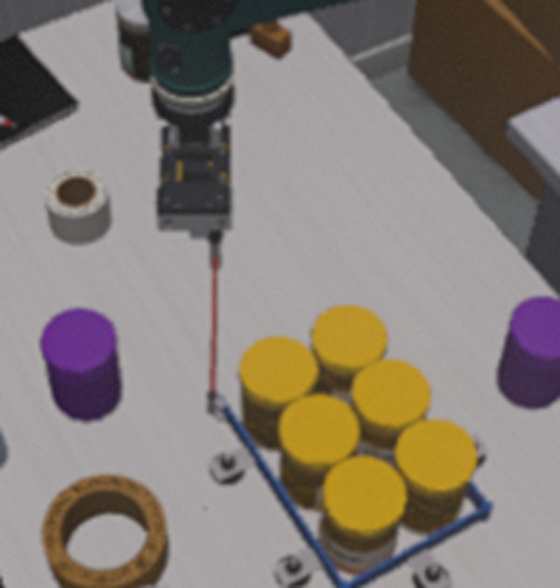

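The gate has swung about 0.5 rad, with the handle still cradled by the fingers. I'll continue the arc.

Call:
drive_tool([
  [17,0,0,0.1,0.15],
  [34,1,0,0.2,0.15],
  [51,4,0,0.3,0.15],
  [68,8,0,0.4,0.15],
  [84,14.5,0,0.5,0.15],
])

```text
time: 20.48
tool_pos: [0.4973, -0.0905, 0.0638]
tool_rot: [[-0.537, 0.844, 0.001], [0.844, 0.537, -0.0], [-0.001, 0.001, -1.0]]
contact_force: [1.5, 0.1, -0.2]
gripper_width: 0.15
gripper_force: 0.6
```

Call:
drive_tool([
  [14,0,0,0.08,0.15],
  [28,0,0,0.16,0.15],
  [42,2,0,0.24,0.15],
  [55,5,0,0.32,0.15],
  [68,8,0,0.4,0.15],
])

```text
time: 21.1
tool_pos: [0.4676, -0.029, 0.0638]
tool_rot: [[-0.167, 0.986, 0.001], [0.986, 0.167, -0.001], [-0.001, 0.001, -1.0]]
contact_force: [1.2, 0.7, -0.4]
gripper_width: 0.151
gripper_force: 0.6
```

```bash
python3 st.py 461 0 62; python3 lids.py g2
```

```text
21.1 [467.6 -29.   63.8] yaw 9.61 F [ 1.2  0.7 -0.4] 0.15 [-0.18 -0.02  1.77 -0.    1.39 -0.35]
need tool [29.7 -1.7  1.8] turn 0.168
lid 149 [587.3 128.6]
lid 96 [591.7  55.7]
lid 135 [586.6 200.8]
lid 142 [512.3 199.5]
lid 135 [512.5 130.8]
scene lid-x4 373 [512.8  98. ]
scene lid-x4 180 [586.6  59.1]
scene lid-x4 245 [587.2 127.2]
scene lid-x4 221 [513.6 199.4]
scene lid-x4 269 [586.1 200.3]
```

Call:
drive_tool([
  [7,0,0,0.04,0.15],
  [14,0,0,0.08,0.15],
  [20,0,0,0.12,0.15],
  [25,0,0,0.15,0.15],
  [29,0,0,0.17,0.15],
])

```text
time: 21.82
tool_pos: [0.4628, -0.0009, 0.0637]
tool_rot: [[0.0, 1.0, 0.001], [1.0, -0.0, -0.001], [-0.001, 0.001, -1.0]]
contact_force: [1.0, -0.6, -0.2]
gripper_width: 0.151
gripper_force: 0.5
```

Call:
drive_tool([
  [1,0,0,0,0.15],
  [2,0,0,0,0.15],
  [3,0,0,0,0.15],
  [3,0,0,0,0.15],
  [3,0,0,0,0.15],
])

```text
time: 22.45
tool_pos: [0.4627, 0.0003, 0.0637]
tool_rot: [[0.001, 1.0, 0.001], [1.0, -0.001, -0.004], [-0.004, 0.001, -1.0]]
contact_force: [1.6, -6.3, -0.2]
gripper_width: 0.147
gripper_force: 2.9
```

```bash
python3 st.py 461 0 62
```

```text
22.45 [4.627e+02 3.000e-01 6.370e+01] yaw -0.07 F [ 1.6 -6.3 -0.2] 0.15 [-0.12 -0.03  1.78 -0.    1.39 -0.12]
need tool [-0.3 -1.7  1.7] turn -0.001
```

The gate is on its stop: the tool stalled at y ≈ 0 with 6 N. I'm backing off and checking.

Call:
drive_tool([
  [-5,0,0,0,0.15],
  [-20,0,0,0,0.15],
  [-60,0,0,0,0.15],
  [-110,0,-10,0,0.15],
  [-150,0,-50,0,0.15],
])

```text
time: 23.08
tool_pos: [0.4595, -0.1484, 0.1111]
tool_rot: [[0.001, 1.0, -0.006], [1.0, -0.001, 0.004], [0.004, -0.006, -1.0]]
contact_force: [0.7, -0.5, -0.0]
gripper_width: 0.147
gripper_force: 0.0
```

Call:
drive_tool([
  [-50,0,-30,0,0.15],
  [-90,0,-60,0,0.15],
  [-90,0,-60,0,0.15],
  [-90,0,-60,0,0.15],
  [-90,0,-60,0,0.15],
])

```text
time: 23.7
tool_pos: [0.4613, -0.236, 0.1719]
tool_rot: [[-0.0, 1.0, -0.002], [1.0, 0.0, 0.002], [0.002, -0.002, -1.0]]
contact_force: [0.6, 0.2, -0.3]
gripper_width: 0.151
gripper_force: 0.0
```

```bash
python3 lids.py e1; python3 st.py; python3 - <<'E'
from h import *
a=cv2.imread('pics/e1.png')[125:225,115:265]; b=cv2.imread('pics/e1s.png')[200:300,215:365]
cv2.imwrite('pics/c7.png',np.hstack([cv2.resize(i,(400,267),interpolation=cv2.INTER_CUBIC) for i in (a,b)]))
E
```

```text
lid 154 [587.  128.3]
lid 154 [586.5  57.3]
lid 136 [586.5 200.6]
lid 163 [512.3  58.9]
lid 143 [512.2 199.4]
lid 161 [512.  128.4]
scene lid-x4 364 [512.4  97.8]
scene lid-x4 178 [586.5  58.9]
scene lid-x4 230 [587.  127.7]
scene lid-x4 211 [513.  199.5]
scene lid-x4 253 [586.2 200.4]
23.8 [ 461.6 -236.1  172.3] yaw 0.04 F [-0.5 -0.5 -0.1] 0.15 [-0.58  0.03  1.5   0.    1.62 -0.58]
```

View pics/c7.png

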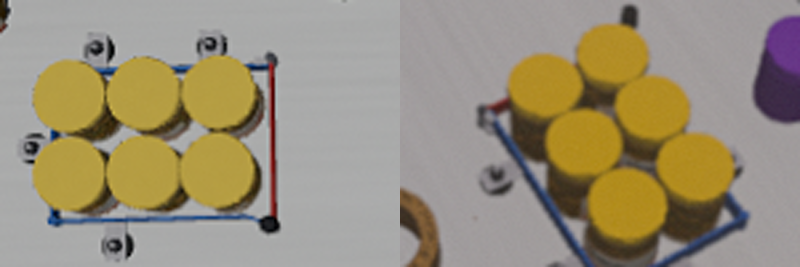

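The gate is shut across the mouth, with the red bar at crop column 273 running from pin to handle. All six jars stand upright inside, and the robot is clear.

```bash
python3 -c "
from bench import order
print(order.hand_in())"
```

```text
the job is handed in; nothing more can be done
None
```

The sixth jar is in the gap with the near row closed up against the end stop, the gate is shut on its stop behind it, and the job is handed in at about 24 s; no verdict was returned.

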